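# Load the fitting label roll into the bench label printer

## Task

Load the lab's label printer: swing its lid open until it stands up on its own, pick out the one label roll on the stock board that fits closely inside the printer's round blue seat and is low enough for the lid to shut, slide it up off its post and lower it flat into the seat without dropping it. Then close the lid fully and press the green feed button all the way down once the lid is shut. Leave the other three rolls on their posts, and do not push the bottles, dish or other things on the bench about.

Things in the scene. Friction and masses are not known exactly. Their poses are not given: they have to be found in the camera images.
- roll_c: white label-paper roll wound on a brown cardboard core, 52 mm in diameter and 26 mm tall as it stands (axis upright), core bore 23 mm. Starts flat on the stock board round one of its posts. Origin: centre of its underside; z along its axis
- roll_a: white label-paper roll wound on a brown cardboard core, 40 mm in diameter and 26 mm tall as it stands (axis upright), core bore 23 mm. Starts flat on the stock board round one of its posts. Origin: centre of its underside; z along its axis
- roll_b: white label-paper roll wound on a brown cardboard core, 66 mm in diameter and 26 mm tall as it stands (axis upright), core bore 23 mm. Starts flat on the stock board round one of its posts. Origin: centre of its underside; z along its axis
- roll_d: white label-paper roll wound on a brown cardboard core, 52 mm in diameter and 44 mm tall as it stands (axis upright), core bore 23 mm. Starts flat on the stock board round one of its posts. Origin: centre of its underside; z along its axis
- stock: fixed dark teal board 215 x 215 x 12 mm with four upright aluminium posts of 14 mm diameter, 52 mm tall above the board, at +-62.5 mm in its x and y; one roll on each post, which roll is where varies. Origin: centre of its underside
- printer: fixed light-grey label printer, front towards the robot (its -x). Outside x -110 to +60 mm, y -90 to +90 mm from its origin (centre of the bay, on the bench). Front deck (x -110 to -55 mm) is 50 mm high; behind it an open-topped bay 95 mm (x) by 160 mm (y) inside, floor at 50 mm, rim at 84 mm, walls 10 mm, covered by the lid
- seat (a point): centre of the round blue seat on the bay floor (on the floor, 50 mm above the bench): a ring of 60 mm inside and 66 mm outside diameter, 8 mm high. z up, axes as the printer's
- lid (a joint): lid of the printer, grey plate 118 x 180 x 8 mm with a clear window, hinged along its far (+x) edge, stiff enough to stay where it is left. 0 = shut, grows to 1.85 rad as it swings up and away from the robot; starts shut or slightly ajar
- lid_tab (a point): centre of the blue tab that sticks out forward from the lid's front edge: 30 mm long beyond the edge (along lid x), 18 mm wide (y), 10 mm thick; 134 mm from the hinge axis, 30 mm to +y of the middle. With the lid shut it overhangs the front deck, its centre 39.5 mm above the deck. Axes turn with the lid
- lid_hinge (a point): point on the hinge axis (mid-length, 84.5 mm above the bench), turning with the lid; its y is the hinge axis. The lid lies from 0 to -118 mm in its x, 0 to 8 mm in its z
- feed (a joint): green push button on the front deck, 28 mm in diameter; 0 = up, 0.006 m = fully down, spring return, about 5 N
- feed_top (a point): centre of the button's top face, 72 mm above the bench
- amber_bench: loose brown dropper bottle with a red bulb, 44 mm diameter, 104 mm tall, on the bench beyond the work; origin centre of underside; leave alone
- wash_bottle: loose white wash bottle with red top, 60 mm diameter, 178 mm tall; origin centre of underside; leave alone
- petri: loose clear covered dish, 94 mm diameter, 18 mm tall; origin centre of underside; leave alone
- spent_core: loose empty cardboard roll core, 27 mm diameter, 26 mm tall, standing on the bench between the stock board and the printer; origin centre of underside; leave alone
- amber_tray: loose brown dropper bottle, 44 mm diameter, 104 mm tall, standing in the white enamel tray at the far edge; leave alone
- clear_tray: loose clear dropper bottle, same size, in the same tray; leave alone
Mind the look-alikes: they are no part of the job. What is shaped like the roll_c but turquoise is not meant.

How it is judged:
By the outcome, as a careful person would: the job done as asked, in the order asked, and still so for the second after the job is handed in, with the robot touching nothing.
It also fails if it takes over 64 s, if anything falls off the work surface, if the arm or the gripper's body presses on something with over 40 N, if the wrist force passes 120 N, or if a joint passes its speed limit or range.

## Robot

A 6-joint arm with a two-finger parallel gripper is mounted at the origin on the work surface. World frame = base frame: x ahead of the robot, y to its left, z up, the work surface at z = 0. Lengths are in m, angles in rad, forces in N, time in s.
With the tool pointing down it reaches from about 0.275 to 1 m from the base axis. Payload 8.4 kg.
Tool frame: the origin (TCP) lies midway between the tips of the shut fingers; the grasp point (between the pads) lies 19 mm behind it; z points along the fingers, y is the line along which they close (so a half turn about z gives the same grasp; the last joint's range is limited). The gripper opens to 85 mm and grips with 20 to 120 N. Pads are 22 mm wide; open, the fingers measure 114 mm over their backs; the gripper's body (76 mm by 85 mm) begins 54 mm behind the grasp point. The pads swing forward as they close: fully open they stand 13 mm farther back than shut.
Start: joints at [-1.158, 0.353, 1.633, -0, 1.155, -0.002], TCP at [0.252, -0.572, 0.2] pointing down, gripper open.
Joint ranges: [-2.63, 2.63], [-0.92, 2.1], [0.06, 2.66], [-1.3, 4.44], [0, 2.69], [-3.02, 3.02]. Speed limits (rad/s): [2.22, 2.22, 2.79, 3.14, 3.14, 3.14].

## Interface

Orientations are given as a 3x3 rotation matrix whose columns are the frame's x, y, z axes.
In Python, from rig import r gives the robot as it stands.
- The arm moves only by the tool move_arm, never from a script. Its argument "series" is a list that holds one entry, the list of rows, each a list of 4 numbers: the shift along the tool's x, y, z in cm, then the turn about the tool's z in degrees. A call has 1 to 20 rows; each row is the pose to reach, as a shift and turn from the pose commanded when the call began, along the tool's axes at that moment; what a row does not reach only later rows make up. A row lasts 1/12 s, in which the tool goes at most 41.7 mm and 7.16 degrees, less where a joint would pass 70% of its speed; a pose out of reach is approached as far as the arm can. A call with a gripper value outside its range is refused whole. "hand" is the finger opening in cm, from 0 to 8.54, set as the call begins (left out, the last holds). The fingers move at their own pace and stop on an object; the grip force is fixed at half the most. Time passes only in rows, so rows that repeat a pose let the fingers close. It gives the time, the measured TCP pose, the force, the opening and the grip force at its end, in the units of the state.
- r.read_state(): the state, without advancing time (a new reading comes with each control period).
- r.get_image(name): name is "scene" or "top"; returns a dict with "img" (400x640x3 uint8, red, green, blue), "range_z" (400x640 float32, m along the optical axis (not along the pixel's ray), 0 where there is no reading), "fx", "fy", "cx", "cy" (pixels), "R" (3x3) and "t" (3): a world point X has camera coordinates R X + t. Camera axes: x right, y down, z forward; pixel columns grow to the right and rows downward; lengths in m; the calibration is good to about 2 mm. A picture is of the moment at which its call begins.
- r.finish_job(): hands the job in; it is judged then, once.
The state is a dict: "time_s": time; "joint_positions": joint angles; "qd": joint speeds; "effort": joint torques, N m; "ee_pos": TCP position; "ee_rot": TCP orientation; "wrist_force": force on the tool from outside, world axes, zero at the start; "torque": the same for the moment, N m; "finger_gap": opening from 0.0 (shut) to 1.0 (fully open); "grasp_force": force on a finger pad.
Only numpy, scipy, OpenCV 4.12 (cv2) and the standard library are available. Lean on these libraries where they do the work, as an engineer would, in place of code of your own. Each camera call takes 0.05 s, during which the arm holds its last target. There are 200 camera calls.

## Working session

There is one attempt and no reset: what is moved stays moved. The work goes in short steps, Python scripts to look and compute and a tool call to move; the robot and the scene stay as the last step left them, time stands still between calls to the robot, and variables do not carry over. Pictures are saved under pics/ and viewed, at most 10 in all, crops included, and the job is handed in when it is done.

Besides the shell and the picture viewer there is one more tool, called after "Call:" as name([rows], argument=value, ...), one row to a line, values as JSON. move_arm: Moves the arm, as the interface text tells. Its arguments: {"type":"object","properties":{"series":{"type":"array"},"hand":{"type":"number"}},"required":["series"]}

```bash
ls; mkdir -p pics
cat > h.py <<'E'
import numpy as np, cv2
from rig import r
def grab(n,save=None):
    d=r.get_image(n)
    if save: cv2.imwrite(save,cv2.cvtColor(d["img"],cv2.COLOR_RGB2BGR))
    return d
def back(d,u,v,z=None):
    if z is None:
        w=d["range_z"][int(v)-1:int(v)+2,int(u)-1:int(u)+2]; z=np.median(w[w>0]) if (w>0).any() else 0
    c=np.array([(u-d["cx"])/d["fx"],(v-d["cy"])/d["fy"],1])*z
    return np.array(d["R"]).T@(c-np.array(d["t"]))
def world(d):
    v,u=np.mgrid[:400,:640]; z=d["range_z"]
    c=np.stack([(u-d["cx"])/d["fx"]*z,(v-d["cy"])/d["fy"]*z,z],-1)
    return (c-np.array(d["t"]))@np.array(d["R"])
E
python3 - <<'E'
from h import *
import pickle
D={n:grab(n,f"pics/{n}0.png") for n in("scene","top")}
pickle.dump(D,open("d0.pkl","wb"))
for n,d in D.items(): print(n,d["fx"],d["cx"],d["cy"],np.round(-np.array(d["R"]).T@d["t"],3),np.round(d["R"],2).tolist())
s=r.read_state(); print(s)
E
```

```text
pics
scene 374.1859093860731 321.9177790583638 202.3467956994835 [1.009 0.601 0.996] [[-0.81, 0.58, -0.01], [0.46, 0.64, -0.61], [-0.35, -0.5, -0.79]]
top 386.5971664407644 314.8145537409818 200.1253586640806 [0.456 0.002 1.283] [[-0.02, -1.0, -0.0], [-0.99, 0.02, -0.12], [0.12, -0.0, -0.99]]
{'time_s': 0.1, 'joint_positions': array([-1.15839538e+00,  3.53589348e-01,  1.63406230e+00,  2.87012204e-05,
        1.15519122e+00, -2.39080452e-03]), 'qd': array([ 0.0001604 , -0.00014558, -0.00151533, -0.00043997,  0.0008819 ,
        0.00015012]), 'effort': array([ 2.32295190e-05, -6.06359696e+01, -3.42820752e+01, -7.97352618e-05,
        4.01582569e-03,  9.55189421e-06]), 'ee_pos': array([ 0.25170222, -0.57156733,  0.19942916]), 'ee_rot': array([[ 9.15204948e-01,  4.02988432e-01, -4.77041120e-04],
       [ 4.02988713e-01, -9.15204218e-01,  1.15592008e-03],
       [ 2.92323754e-05, -1.25014596e-03, -9.99999218e-01]]), 'wrist_force': array([-0.28851723,  0.41741821,  0.04105577]), 'torque': array([ 0.03795297,  0.01107846, -0.03676222]), 'grasp_force': 0.0, 'finger_gap': 0.9972724433504588}
```

View pics/scene0.png

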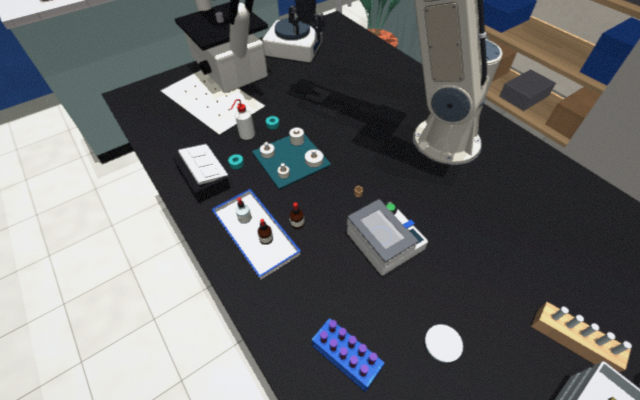

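View pics/top0.png

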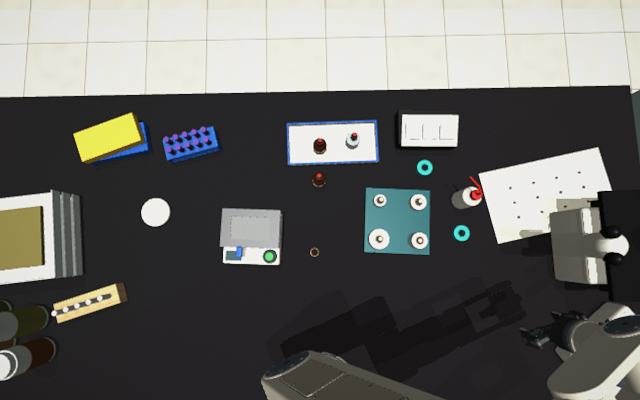

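The scene view shows the printer at (385,235), the stock board at (290,158) and turquoise look-alike rings at (236,160) and (272,122). In the top view the printer is at (250,238) with its tab at (238,252) and button at (270,256). The rolls in the top view are at (380,200), (419,201), (379,239) and (420,240).

Run:
```python
from h import *
import pickle
D=pickle.load(open("d0.pkl","rb"))
t,s=D["top"],D["scene"]
up=lambda d,x,y,w,h,k:cv2.resize(cv2.cvtColor(d["img"],cv2.COLOR_RGB2BGR)[y:y+h,x:x+w],None,fx=k,fy=k,interpolation=cv2.INTER_CUBIC)
a=np.hstack([up(t,360,180,75,75,5),up(t,214,200,75,75,5)])
b=np.hstack([up(s,245,120,94,56,4),up(s,340,180,94,56,4)])[:, :750]
b=cv2.copyMakeBorder(b,0,0,0,750-b.shape[1],cv2.BORDER_CONSTANT)
cv2.imwrite("pics/crop1.png",np.vstack([a,b]))
for n,pts in(("top",[(380,200),(419,201),(379,239),(420,240)]),("scene",[(267,150),(297,135),(283,171),(314,157)])):
    d=D[n];W=world(d)
    for u,v in pts:
        p=W[v-12:v+13,u-12:u+13].reshape(-1,3)
        h=np.histogram(p[:,2],bins=np.arange(0,.08,.004))[0]; print(n,u,v,h)
        m=(p[:,2]>.03)&(p[:,2]<.058)
        print(np.round(p[m].mean(0),4),np.round(np.ptp(p[m],axis=0),3))
```

```text
top 380 200 [  4  39 235 200  21   3   6   6  21  42  19   3   2   1   4   7   3   0
   0]
[ 0.6053 -0.2066  0.0386] [0.037 0.038 0.027]
top 419 201 [ 32  20 174 126  12  13  11   8  39  98  23   1   0   2   6   5   6   0
   0]
[ 0.5974 -0.331   0.0375] [0.049 0.049 0.022]
top 379 239 [  0  21 145 107  17   4   6  11  91 151  50   2   2   0   1   7   6   1
   0]
[ 0.4815 -0.1996  0.0374] [0.064 0.064 0.021]
top 420 240 [ 38  24 144 107  15   1   8   6   6   8   6   9  25  85  66  17   5   0
   0]
[ 0.4732 -0.3212  0.0518] [0.048 0.051 0.028]
scene 267 150 [ 65  17 163 110  16  10  10  15  28  66   6   1   5   2   5   6   4   0
   0]
[ 0.6043 -0.3273  0.0379] [0.047 0.048 0.027]
scene 297 135 [ 82   9 100  76  10  14  11   9   9  13  10  15  16  55  34   6   2   0
   0]
[ 0.4822 -0.3171  0.0491] [0.051 0.055 0.028]
scene 283 171 [  6  26 253 197  14  10   7  13  23  34   7   3   6   1   6   7   2   0
   0]
[ 0.6123 -0.2028  0.0389] [0.04  0.04  0.028]
scene 314 157 [ 39  22 143  98  13  17  14  18  48 109  15   4   4   0   5   5   3   0
   0]
[ 0.4881 -0.1953  0.0375] [0.065 0.069 0.027]
```

View pics/crop1.png

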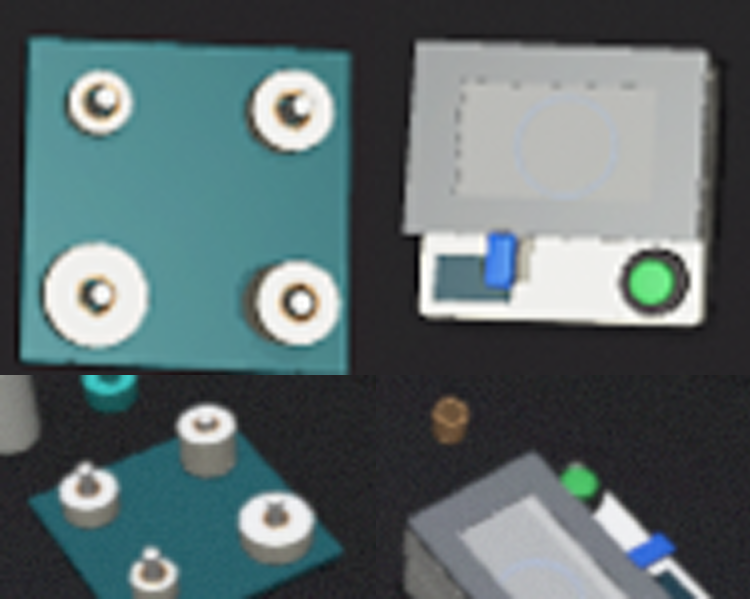

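The crop shows the roll candidates in top-view pixels:
- (380,200): 40 mm, too small.
- (379,239): 66 mm, too big.
- (420,240): 52 mm but tall.
- (418.5,202): 52 mm and low. This is roll_c.
- (425,167) and (461,233): turquoise look-alikes, ruled out.

Next I measure it and the printer accurately.

```bash
cat > m.py <<'E'
from h import *
import pickle
D=pickle.load(open("d0.pkl","rb"))
for n in("top","scene"):
    d=D[n];W=world(d);hsv=cv2.cvtColor(d["img"],cv2.COLOR_RGB2HSV)
    c=np.linalg.norm(W[...,:2]-[.6005,-.329],axis=-1)
    wh=(hsv[...,1]<60)&(hsv[...,2]>170 if n=="top" else hsv[...,2]>150)
    m=(c<.04)&wh&(W[...,2]>.034)&(W[...,2]<.044)
    vu=np.argwhere(m); P=W[m]
    (x,y),R=cv2.minEnclosingCircle(P[:,:2].astype(np.float32)); print(n,"roll",x,y,R,np.median(P[:,2]),len(P))
    # posts
    for q in [(.6005,-.329),(.606,-.206),(.483,-.198),(.476,-.32)]:
        c=np.linalg.norm(W[...,:2]-q,axis=-1); m=(c<.03)&(W[...,2]>.0605)&(W[...,2]<.07);print(" post",np.round(W[m].mean(0),4),m.sum())
    m=(hsv[...,0]>50)&(hsv[...,0]<75)&(hsv[...,1]>100)&(hsv[...,2]>90)&(W[...,1]>0)&(W[...,1]<.35)
    P=W[m&(W[...,2]>.066)&(W[...,2]<.08)]; (x,y),R=cv2.minEnclosingCircle(P[:,:2].astype(np.float32));print("feed",x,y,R,np.median(P,0),len(P))
    m=(hsv[...,0]>105)&(hsv[...,0]<125)&(hsv[...,1]>160)&(W[...,1]>.1)&(W[...,1]<.35)&(W[...,0]<.55)&(W[...,2]>.05)&(W[...,2]<.16)
    P=W[m];print("tab",np.round(P.mean(0),4),P.min(0).round(4),P.max(0).round(4),len(P))
    m=(W[...,2]>.084)&(W[...,1]>.08)&(W[...,1]<.35)&(W[...,0]>.38)&(W[...,0]<.65)&(hsv[...,1]<60)
    m=cv2.erode(m.astype(np.uint8),np.ones((3,3)))>0
    P=W[m];A=np.c_[P[:,:2],np.ones(len(P))];k=np.linalg.lstsq(A,P[:,2],rcond=None)[0]
    res=P[:,2]-A@k; g=abs(res)<.006;k=np.linalg.lstsq(A[g],P[g,2],rcond=None)[0];print("lid plane",k.round(4),len(P),"ang",np.hypot(*k[:2]))
    m2=(W[...,2]>.084)&(W[...,1]>.08)&(W[...,1]<.35)&(W[...,0]>.38)&(W[...,0]<.68)&(hsv[...,1]<60)
    print("lidrect",cv2.boxPoints(cv2.minAreaRect(W[m2][:,:2].astype(np.float32))).round(4).tolist())
    m=(W[...,2]>.044)&(W[...,2]<.056)&(W[...,1]>.08)&(W[...,1]<.35)&(W[...,0]>.35)&(W[...,0]<.65)
    print("deck",np.median(W[m],0).round(4),cv2.boxPoints(cv2.minAreaRect(W[m][:,:2].astype(np.float32))).round(4).tolist())
    m=(hsv[...,0]>85)&(hsv[...,0]<100)&(hsv[...,1]>100)&(W[...,2]>.006)&(W[...,2]<.018)&(W[...,1]<-.1)&(W[...,1]>-.42)&(W[...,0]>.4)&(W[...,0]<.68)
    m=cv2.morphologyEx(m.astype(np.uint8),cv2.MORPH_OPEN,np.ones((3,3)))>0
    q=cv2.minAreaRect(W[m][:,:2].astype(np.float32));print("board",q,np.median(W[m][:,2]))
    c=np.linalg.norm(W[...,:2]-back(d,*( (314,252) if n=="top" else (358,190)))[:2],axis=-1); m=(c<.03)&(W[...,2]>.01);print("core",W[m].mean(0).round(3))
E
python3 m.py
```

```text
top roll 0.5986482501029968 -0.332858681678772 0.025481760501861572 0.03772780870818039 133
 post [ 0.5983 -0.3314  0.0641] 11
 post [ 0.6056 -0.2078  0.0637] 10
 post [ 0.4814 -0.1991  0.0639] 13
 post [ 0.4751 -0.3264  0.0626] 17
feed 0.43365374207496643 0.1481511890888214 0.013646351173520088 [0.43424144 0.14857169 0.07077531] 58
tab [0.4488 0.237  0.096 ] [0.4336 0.2293 0.0893] [0.4639 0.2447 0.0997] 49
lid plane [-0.0196 -0.0005  0.1023] 1959 ang 0.019609078894324998
lidrect [[0.4569999873638153, 0.11699999868869781], [0.5751000046730042, 0.11110000312328339], [0.5842000246047974, 0.2912999987602234], [0.4661000072956085, 0.2973000109195709]]
deck [0.4355 0.2162 0.0493] [[0.4058000147342682, 0.11949999630451202], [0.5634999871253967, 0.11190000176429749], [0.5720000267028809, 0.29190000891685486], [0.41440001130104065, 0.2994000017642975]]
board ((0.5400139093399048, -0.2667123079299927), (0.21538470685482025, 0.21433255076408386), 86.5405502319336) 0.011539847910096965
core [0.456 0.002 1.265]
scene roll 0.6027088761329651 -0.33194783329963684 0.026439180597662926 0.03711744818
[... 226 characters left out ...]
15016969 0.07107688] 48
tab [0.4505 0.24   0.0963] [0.4361 0.2317 0.0927] [0.4657 0.2474 0.0997] 41
lid plane [-0.0132  0.0034  0.0984] 1885 ang 0.01362536187767767
lidrect [[0.4408000111579895, 0.11729999631643295], [0.5794000029563904, 0.11020000278949738], [0.5885999798774719, 0.2919999957084656], [0.44999998807907104, 0.29899999499320984]]
deck [0.4383 0.2523 0.0497] [[0.4092000126838684, 0.12439999729394913], [0.5791000127792358, 0.11509999632835388], [0.588699996471405, 0.2919999957084656], [0.4189000129699707, 0.3012999892234802]]
board ((0.5445871949195862, -0.2654568552970886), (0.2186373472213745, 0.2151753157377243), 86.28376007080078) 0.011489094421442315
core [0.448 0.008 0.019]
```

roll_c is at (0.601, -0.332), where the post and ring agree in both views; its top is 37.5 mm, against 38 expected. The printer origin is near (0.522, 0.2045) with yaw -2.9°; from the tab and the lid edge this agrees within 1 mm. I go to the tab first.

```bash
cat >> h.py <<'E'
O=np.array([.522,.2045]);A=np.deg2rad(-2.9)
def P(x,y,z): return np.array([O[0]+x*np.cos(A)-y*np.sin(A),O[1]+x*np.sin(A)+y*np.cos(A),z])
def go(*pts,yaw=np.rad2deg(A)):
    s=r.read_state();R=s["ee_rot"];yc=np.arctan2(R[1,0],R[0,0])
    t=(np.degrees(yc)-yaw+180)%360-180
    print("t",s["time_s"].__round__(2),"pos",s["ee_pos"].round(4),"F",s["wrist_force"].round(1),"gap",round(s["finger_gap"]*8.5,2),"g",round(s["grasp_force"],1),"q",s["joint_positions"].round(2))
    for p in pts: print((R.T@(np.array(p)-s["ee_pos"])*100).round(2),round(t,2))
E
python3 -c "
from h import *
go(P(-.083,.030,.2))"
```

```text
t 0.1 pos [ 0.2517 -0.5716  0.1994] F [-0.3  0.4  0. ] gap 8.48 g 0.0 q [-1.16  0.35  1.63  0.    1.16 -0.  ]
[ 4.994e+01 -6.654e+01  3.000e-02] 26.67
```

Call:
move_arm([
  [[49.9, -66.5, 0, 26.7], [49.9, -66.5, 0, 26.7], [49.9, -66.5, 0, 26.7], [49.9, -66.5, 0, 26.7], [49.9, -66.5, 0, 26.7], [49.9, -66.5, 0, 26.7], [49.9, -66.5, 0, 26.7], [49.9, -66.5, 0, 26.7], [49.9, -66.5, 0, 26.7], [49.9, -66.5, 0, 26.7], [49.9, -66.5, 0, 26.7], [49.9, -66.5, 0, 26.7], [49.9, -66.5, 0, 26.7], [49.9, -66.5, 0, 26.7], [49.9, -66.5, 0, 26.7], [49.9, -66.5, 0, 26.7], [49.9, -66.5, 0, 26.7], [49.9, -66.5, 0, 26.7], [49.9, -66.5, 0, 26.7], [49.9, -66.5, 0, 26.7]],
], hand=5)

```text
time_s: 1.77
ee_pos: [0.4404, 0.2401, 0.1999]
ee_rot: [[0.999, -0.05, -0.0], [-0.05, -0.999, -0.0], [-0.0, 0.0, -1.0]]
wrist_force: [1.6, -1.3, 0.6]
finger_gap: 0.587
grasp_force: 0.0
```

```bash
python3 -c "
from h import *
go(P(-.083,.030,.2),P(-.083,.030,.072))"
```

```text
t 1.77 pos [0.4404 0.2401 0.1999] F [ 1.6 -1.3  0.6] gap 4.99 g 0.0 q [ 0.5   0.16  1.89 -0.    1.09  2.12]
[ 0.03  0.14 -0.01] 0.01
[ 0.04  0.14 12.79] 0.01
```

Call:
move_arm([
  [[0, 0, 0, 0], [0, 0, 4, 0], [0, 0, 8, 0], [0, 0, 11, 0], [0, 0, 12.8, 0], [0, 0, 12.8, 0], [0, 0, 12.8, 0]],
])

```text
time_s: 2.35
ee_pos: [0.4399, 0.2373, 0.0715]
ee_rot: [[0.999, -0.051, -0.002], [-0.051, -0.999, -0.001], [-0.002, 0.001, -1.0]]
wrist_force: [0.8, 0.2, 0.8]
finger_gap: 0.587
grasp_force: 0.0
```

```bash
python3 -c "
from h import *
go(P(-.083,.030,.072))
for n in('top','scene'): grab(n,f'pics/{n}1.png')
a=cv2.imread('pics/top1.png')[205:275,200:300];b=cv2.imread('pics/scene1.png')[180:280,335:435]
cv2.imwrite('pics/c2.png',np.hstack([cv2.resize(a,(400,280),interpolation=2),cv2.resize(b,(280,280),interpolation=2)]))"
```

```text
t 2.35 pos [0.4399 0.2373 0.0715] F [0.8 0.2 0.8] gap 4.99 g 0.0 q [ 0.49  0.33  2.01 -0.    0.81  2.11]
[ 0.07 -0.14 -0.05] -0.03
```

View pics/c2.png

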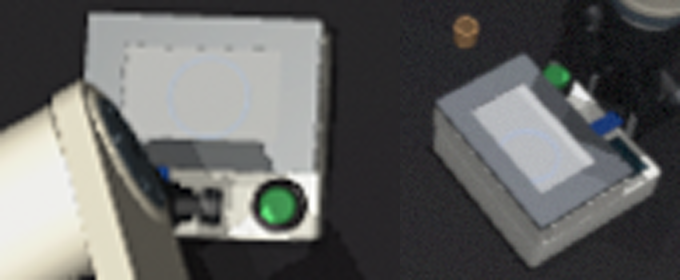

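The scene crop shows the fingers straddling the blue tab at crop (607,124). I close them.

Call:
move_arm([
  [[0, 0, 0, 0], [0, 0, 0, 0], [0, 0, 0, 0], [0, 0, 0, 0], [0, 0, 0, 0], [0, 0, 0, 0], [0, 0, 0, 0], [0, 0, 0, 0]],
], hand=1)

```text
time_s: 3.12
ee_pos: [0.4405, 0.2377, 0.0721]
ee_rot: [[0.999, -0.051, -0.0], [-0.051, -0.999, -0.0], [-0.0, 0.0, -1.0]]
wrist_force: [0.4, 0.5, -0.7]
finger_gap: 0.116
grasp_force: 0.0
```

```bash
python3 -c "
from h import *
go(P(-.083,.030,.072))
# arc: grasp point r=143, normal offset 5mm; theta0=.02
f=lambda th:np.array([-.1435*np.cos(th)+.005*np.sin(th),.1435*np.sin(th)+.005*np.cos(th)])
for th in np.arange(.1,1.85,.1): 
  d=f(th)-f(.02); print(round(th,2),(d*100).round(2))"
```

```text
t 3.12 pos [0.4405 0.2377 0.0721] F [ 0.4  0.5 -0.7] gap 0.98 g 0.0 q [0.49 0.33 2.01 0.   0.8  2.11]
[ 0.01 -0.1   0.01] -0.03
0.1 [0.11 1.14]
0.2 [0.37 2.55]
0.3 [0.78 3.93]
0.4 [1.31 5.26]
0.5 [1.98 6.53]
0.6 [2.78 7.73]
0.7 [3.68 8.84]
0.8 [4.7  9.86]
0.9 [ 5.81 10.76]
1.0 [ 7.   11.56]
1.1 [ 8.27 12.23]
1.2 [ 9.6  12.77]
1.3 [10.98 13.17]
1.4 [12.39 13.44]
1.5 [13.82 13.56]
1.6 [15.26 13.54]
1.7 [16.68 13.38]
1.8 [18.08 13.07]
```

The fingers closed to 9.8 mm on nothing, so I look again.

```bash
python3 -c "
from h import *
d=grab('scene','pics/s2.png');t=grab('top','pics/t2.png')
a=cv2.imread('pics/s2.png')[195:265,375:445];b=cv2.imread('pics/t2.png')[230:275,215:275]
cv2.imwrite('pics/c3.png',np.hstack([cv2.resize(a,(420,420),interpolation=2),cv2.resize(b,(380,420),interpolation=2)]))
W=world(d);hsv=cv2.cvtColor(d['img'],cv2.COLOR_RGB2HSV)
m=(hsv[...,0]>105)&(hsv[...,0]<125)&(hsv[...,1]>160)&(W[...,1]>.1)&(W[...,1]<.35)&(W[...,0]<.55)&(W[...,2]>.05)&(W[...,2]<.16)
p=W[m];print(p.mean(0),p.min(0),p.max(0),np.argwhere(m).mean(0))
for X in [P(-.083,.03,.072),P(-.083,.03,.091),P(-.074,.03,.0945)]:
  for n in (d,t):
    c=np.array(n['R'])@X+n['t'];print((c[:2]/c[2]*n['fx']+[n['cx'],n['cy']]).round(1))
"
```

```text
[0.45542286 0.23893156 0.09596349] [0.43799718 0.23077308 0.09323276] [0.46566617 0.24523577 0.09941002] [224.17241379 407.13793103]
[409.3 226.3]
[239.5 254.6]
[410.5 222.6]
[238.3 254.7]
[408.3 223.3]
[238.2 251.7]
```

View pics/c3.png

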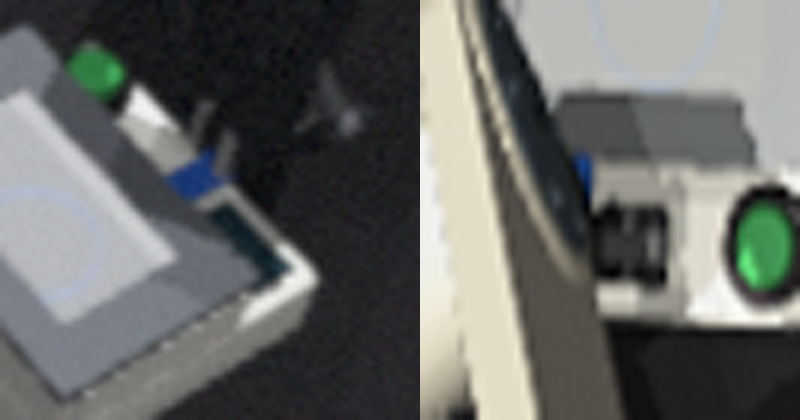

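```bash
python3 -c "
from h import *
d=grab('scene');W=world(d)
for v in range(206,230,2):
  print(v,' '.join('%d,%d,%d'%tuple((W[v,u]*1000).round()) for u in range(400,420,2)))
t=grab('top');W=world(t)
print()
for v in range(250,264,2):
  print(v,' '.join('%d,%d,%d'%tuple((W[v,u]*1000).round()) for u in range(236,258,2)))
"
```

```text
206 366,133,2 359,136,-1 456,212,155 451,215,154 458,227,172 455,231,174 447,231,168 462,247,197 461,253,202 459,257,205
208 369,138,-2 364,142,-1 360,147,0 353,150,-2 454,225,158 452,230,162 440,229,151 458,247,185 462,255,197 456,257,195
210 375,145,-1 372,150,1 365,153,0 360,157,0 454,227,151 449,230,151 441,231,145 458,249,178 460,256,187 454,258,184
212 379,150,-3 375,154,-2 370,158,-1 364,161,-3 453,228,142 446,230,139 442,234,139 460,252,173 460,257,180 449,257,170
214 417,178,47 382,161,0 377,165,0 449,221,121 453,230,134 445,232,130 439,234,127 456,251,160 458,258,169 444,255,155
216 424,185,50 419,189,50 382,170,-1 450,224,115 453,232,127 445,233,122 452,244,139 455,252,151 452,257,154 452,263,161
218 427,189,47 423,193,48 419,198,50 452,227,110 450,232,115 442,233,109 453,247,134 455,254,144 449,257,142 457,267,161
220 434,196,49 429,200,51 425,204,51 418,206,48 447,232,102 439,233,96 455,250,129 450,253,129 446,256,129 458,270,155
222 467,221,95 434,205,50 430,209,51 453,231,96 448,235,96 453,244,111 451,249,115 451,256,122 443,257,118 362,215,0
224 470,225,93 466,229,94 
[... 537 characters left out ...]
199 449,180,193 447,198,48 447,190,54
254 447,168,470 447,168,452 446,168,429 444,201,229 444,199,214 443,200,177 443,191,195 443,185,200 443,179,201 441,197,52 441,191,51
256 443,168,470 442,167,458 442,166,440 439,201,230 438,199,210 438,194,210 438,189,206 438,184,201 438,179,197 435,197,51 435,191,50
258 439,169,468 438,166,462 438,165,443 433,202,225 433,199,210 432,200,176 432,192,189 432,185,200 432,179,202 429,197,53 429,191,49
260 435,166,480 434,166,461 434,165,446 428,203,218 426,207,167 456,2,1283 427,192,192 427,184,200 456,2,1283 422,198,45 422,192,46
262 431,164,491 430,164,473 430,164,449 429,163,433 417,229,51 417,222,50 416,217,46 416,210,49 416,203,51 416,197,52 416,191,50
```

Call:
move_arm([
  [[0, 0, 0, 0], [0, 0, 0, 0], [0, 0, 0, 0], [0, 0, 0, 0]],
], hand=0)

```text
time_s: 3.65
ee_pos: [0.4406, 0.2377, 0.0721]
ee_rot: [[0.999, -0.051, -0.0], [-0.051, -0.999, 0.0], [-0.0, -0.0, -1.0]]
wrist_force: [0.5, 0.2, 0.0]
finger_gap: 0.003
grasp_force: 0.0
```

```bash
python3 -c "
from h import *
go(P(-.083,.030,.072))
d=grab('scene','pics/s3.png')
a=cv2.imread('pics/s3.png')[195:255,380:440]
cv2.imwrite('pics/c4.png',cv2.resize(a,(540,540),interpolation=2))"
```

```text
t 3.65 pos [0.4406 0.2377 0.0721] F [0.5 0.2 0. ] gap 0.03 g 0.0 q [0.49 0.33 2.01 0.   0.8  2.11]
[-0.   -0.1   0.01] -0.04
```

View pics/c4.png

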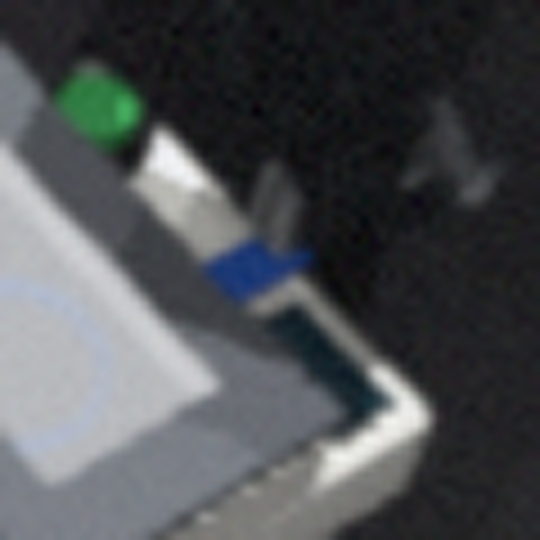

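```bash
python3 -c "
from h import *
d=grab('scene');W=world(d);I=d['img']
for v in range(205,232,1):
  print(v,' '.join('%d,%d,%d|%d,%d,%d'%(*(W[v,u]*1000).round(),*I[v,u]) for u in range(406,418,2)))
for X in [(.4505,.2387,.072),(.4505,.2377,.0945),(.4505,.2377,.12),(.434,.2475,.0945),(.434,.2295,.0945)]:
    c=np.array(d['R'])@X+d['t'];print(X,(c[:2]/c[2]*d['fx']+[d['cx'],d['cy']]).round(1))
"
```

```text
205 454,216,163|20,18,22 459,226,177|22,21,20 458,232,182|17,18,17 452,234,180|11,19,17 461,246,199|20,25,23 461,252,205|17,18,23
206 454,218,160|17,20,22 459,227,173|19,20,20 457,232,177|27,25,31 451,234,175|18,20,23 461,247,196|19,20,22 462,253,203|10,15,17
207 453,218,155|17,22,24 458,227,169|17,21,19 458,233,175|11,14,16 449,234,168|23,25,28 458,245,187|23,27,28 465,256,205|22,23,24
208 356,151,2|16,19,22 453,225,157|9,14,18 454,232,166|21,25,25 441,229,153|21,20,24 458,247,185|21,20,23 462,255,197|23,20,24
209 355,152,-3|23,22,25 453,226,154|23,24,27 453,232,160|16,18,22 460,243,177|22,18,20 459,248,183|22,18,24 459,254,189|19,18,21
210 357,155,-4|20,18,23 454,227,151|14,21,26 453,233,157|17,16,18 458,243,171|13,17,19 460,250,180|21,22,20 457,254,183|15,24,23
211 364,161,2|24,18,26 455,229,149|21,20,25 453,234,153|12,13,15 459,244,168|18,20,25 459,250,175|22,17,22 455,254,176|24,22,23
212 367,163,1|21,23,23 456,230,146|20,22,26 453,235,150|35,35,37 454,242,158|18,25,23 461,252,175|19,20,24 453,253,169|24,28,28
213 367,165,-2|13,23,21 449,227,132|22,24,27 450,234,140|54,56,56 455
[... 1882 characters left out ...]
,246,93|51,62,88 433,231,47|106,111,117 431,237,52|122,123,123 428,241,54|100,102,102 418,242,47|120,119,118 384,228,0|66,65,64
229 469,249,95|62,65,72 438,235,51|105,108,108 431,237,47|94,98,97 427,242,49|37,47,51 423,246,50|99,102,100 387,231,0|102,102,100
230 473,252,97|65,67,68 439,237,48|68,72,75 434,240,48|40,46,52 430,244,50|21,30,36 425,248,49|58,63,67 420,251,49|120,121,118
231 472,253,91|62,66,68 471,258,97|63,66,70 435,242,46|30,37,45 435,249,53|25,37,44 429,252,52|20,35,42 423,254,50|98,101,99
(0.4505, 0.2387, 0.072) [406.9 227.9]
(0.4505, 0.2377, 0.0945) [408.  223.4]
(0.4505, 0.2377, 0.12) [409.5 218.3]
(0.434, 0.2475, 0.0945) [414.5 222.9]
(0.434, 0.2295, 0.0945) [410.2 218.8]
```

```bash
python3 -c "
from h import *
d=grab('scene')
for y in(.2627,.2757):
  for x in (.4295,.4515):
    for z in (.072,.078,.085,.1,.13):
      c=np.array(d['R'])@[x,y,z]+d['t'];print(x,y,z,(c[:2]/c[2]*d['fx']+[d['cx'],d['cy']]).round(1))
a=cv2.imread('pics/scene1.png')[195:250,385:440]
b=cv2.imread('pics/scene0.png')[195:250,385:440]
cv2.imwrite('pics/c5.png',np.hstack([cv2.resize(a,(400,400),interpolation=0),cv2.resize(b,(400,400),interpolation=0)]))"
```

```text
0.4295 0.2627 0.072 [417.8 229.9]
0.4295 0.2627 0.078 [418.2 228.8]
0.4295 0.2627 0.085 [418.7 227.4]
0.4295 0.2627 0.1 [419.7 224.5]
0.4295 0.2627 0.13 [421.8 218.5]
0.4515 0.2627 0.072 [412.4 233.6]
0.4515 0.2627 0.078 [412.7 232.5]
0.4515 0.2627 0.085 [413.2 231.1]
0.4515 0.2627 0.1 [414.2 228.2]
0.4515 0.2627 0.13 [416.1 222.3]
0.4295 0.2757 0.072 [421.  232.9]
0.4295 0.2757 0.078 [421.4 231.8]
0.4295 0.2757 0.085 [421.9 230.4]
0.4295 0.2757 0.1 [422.9 227.6]
0.4295 0.2757 0.13 [425.1 221.6]
0.4515 0.2757 0.072 [415.5 236.6]
0.4515 0.2757 0.078 [415.9 235.5]
0.4515 0.2757 0.085 [416.4 234.2]
0.4515 0.2757 0.1 [417.4 231.3]
0.4515 0.2757 0.13 [419.4 225.4]
```

View pics/c5.png

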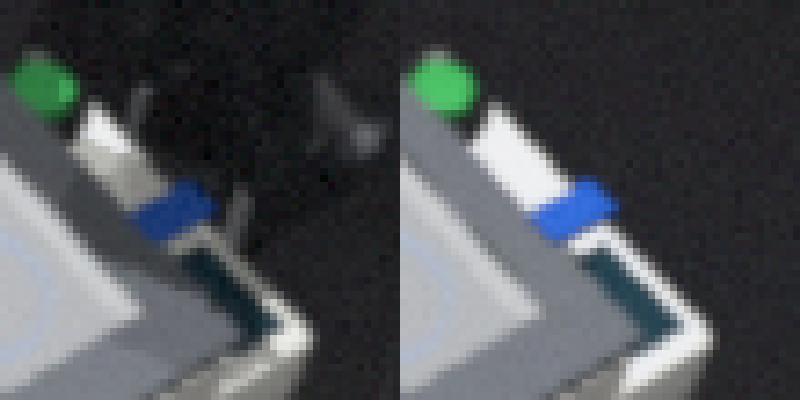

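The images suggest the shut fingers stand on or above the tab top, so the real tips may be higher than assumed. I raise, reopen and go deeper, watching the force.

Call:
move_arm([
  [[0, 0, -2, 0], [0, 0, -4, 0], [0, 0, -5, 0], [0, 0, -5, 0]],
])

```text
time_s: 4.13
ee_pos: [0.442, 0.2385, 0.1241]
ee_rot: [[0.999, -0.051, 0.004], [-0.051, -0.999, 0.002], [0.003, -0.002, -1.0]]
wrist_force: [0.5, 0.5, -0.3]
finger_gap: 0.002
grasp_force: 0.0
```

Call:
move_arm([
  [[0, 0, 0, 0], [0, 0, 0, 0], [0, 0, 0, 0], [0, 0, 0, 0], [0, 0, 2, 0], [0, 0, 4, 0], [0, 0, 5, 0], [0, 0, 5.5, 0], [0, 0, 6.0, 0], [0, 0, 6.0, 0], [0, 0, 6.0, 0]],
], hand=5)

```text
time_s: 5.05
ee_pos: [0.4408, 0.2378, 0.0623]
ee_rot: [[0.999, -0.051, 0.0], [-0.051, -0.999, 0.0], [0.0, -0.0, -1.0]]
wrist_force: [0.1, 0.5, -0.5]
finger_gap: 0.586
grasp_force: 0.0
```

Call:
move_arm([
  [[0, 0, 0, 0], [0, 0, 0, 0], [0, 0, 0, 0], [0, 0, 0, 0], [0, 0, 0, 0], [0, 0, 0, 0], [0, 0, 0, 0]],
], hand=1.2)

```text
time_s: 5.63
ee_pos: [0.4408, 0.2378, 0.0622]
ee_rot: [[0.999, -0.051, 0.001], [-0.051, -0.999, 0.0], [0.001, -0.0, -1.0]]
wrist_force: [1.3, -0.6, 0.9]
finger_gap: 0.173
grasp_force: 58.6
```

The tab is gripped at 58.6 N. I start the arc.

Call:
move_arm([
  [[0.1, 0, -1.1, 0], [0.4, 0, -2.5, 0], [0.8, 0, -3.9, 0], [1.3, 0, -5.3, 0], [2, 0, -6.5, 0], [2.8, 0, -7.7, 0], [2.8, 0, -7.7, 0]],
])

```text
time_s: 6.22
ee_pos: [0.4713, 0.2362, 0.1409]
ee_rot: [[0.999, -0.051, 0.004], [-0.051, -0.999, 0.0], [0.004, -0.0, -1.0]]
wrist_force: [4.8, -1.0, -4.9]
finger_gap: 0.153
grasp_force: 55.2
```

```bash
cat > lid.py <<'E'
from h import *
go()
for n in("top","scene"):
    d=grab(n);W=world(d);hsv=cv2.cvtColor(d["img"],cv2.COLOR_RGB2HSV)
    L=(W[...,:2]-O)@np.array([[np.cos(A),-np.sin(A)],[np.sin(A),np.cos(A)]])
    m=(hsv[...,1]<60)&(hsv[...,2]<200)&(abs(L[...,1])<.085)&(L[...,0]>-.1)&(L[...,0]<.12)&(W[...,2]>.09)&(W[...,2]<.23)
    p=np.c_[L[m][:,0],W[m][:,2]]; p=p[np.hypot(p[:,0]-.06,p[:,1]-.0845)<.125]
    a=np.arctan2(p[:,1]-.0845,.06-p[:,0]); print(n,len(p),np.percentile(a,[10,25,50,75,90]).round(2))
E
python3 lid.py
```

```text
t 6.22 pos [0.4713 0.2362 0.1409] F [ 4.8 -1.  -4.9] gap 1.3 g 55.2 q [ 0.46  0.27  1.9  -0.    0.97  2.09]
top 1553 [0.63 0.65 0.67 0.76 0.99]
scene 1993 [0.65 0.67 0.7  0.85 1.23]
```

Call:
move_arm([
  [[0.9, 0, -1.1, 0], [1.9, 0, -2.1, 0], [3, 0, -3, 0], [4.2, 0, -3.8, 0], [5.5, 0, -4.5, 0], [6.8, 0, -5, 0], [8.2, 0, -5.4, 0], [9.6, 0, -5.7, 0], [11, 0, -5.8, 0], [12.5, 0, -5.8, 0], [13.9, 0, -5.6, 0], [14.6, 0, -5.5, 0], [14.6, 0, -5.5, 0]],
])

```text
time_s: 7.4
ee_pos: [0.6159, 0.2285, 0.1942]
ee_rot: [[0.999, -0.052, 0.001], [-0.052, -0.999, -0.0], [0.001, 0.0, -1.0]]
wrist_force: [1.1, -1.7, 5.8]
finger_gap: 0.151
grasp_force: 36.8
```

```bash
python3 lid.py
```

```text
t 7.4 pos [0.6159 0.2285 0.1942] F [ 1.1 -1.7  5.8] gap 1.28 g 36.8 q [ 0.35  0.41  1.57 -0.    1.17  1.98]
top 387 [1.57 1.64 1.66 1.68 1.7 ]
scene 845 [1.72 1.75 1.77 1.86 2.07]
```

The lid stands at about 1.7 rad. I release it and go up.

Call:
move_arm([
  [[0, 0, 0, 0], [0, 0, 0, 0], [0, 0, 0, 0], [0, 0, 0, 0], [0, 0, -3, 0], [0, 0, -6, 0], [0, 0, -9, 0], [0, 0, -9, 0]],
], hand=4)

```text
time_s: 8.17
ee_pos: [0.6168, 0.23, 0.2908]
ee_rot: [[0.999, -0.051, 0.008], [-0.051, -0.999, 0.003], [0.008, -0.004, -1.0]]
wrist_force: [0.9, 0.8, 1.1]
finger_gap: 0.472
grasp_force: 0.0
```

```bash
python3 lid.py; python3 -c "
from h import *
go((.601,-.332,.28),(.601,-.332,.15),yaw=-3.4)
d=grab('scene','pics/s6.png');W=world(d);s=r.read_state();e=s['ee_pos']
m=(np.linalg.norm(W[...,:2]-e[:2],axis=-1)<.045)&(W[...,2]>.2)
p=W[m];print(np.sort(p[:,2])[:15].round(3),m.sum())
m&=W[...,2]<e[2]+.05; p=W[m];print((p[np.argsort(p[:,2])[:12]]-e).round(3))
"
```

```text
t 8.17 pos [0.6168 0.23   0.2908] F [0.9 0.8 1.1] gap 4.02 g 0.0 q [0.35 0.33 1.46 0.   1.34 1.98]
top 403 [1.55 1.64 1.66 1.67 1.69]
scene 919 [1.71 1.74 1.76 1.84 2.04]
t 8.27 pos [0.6148 0.2292 0.2855] F [ 0.4  0.6 -0.8] gap 3.98 g 0.0 q [0.35 0.34 1.47 0.   1.34 1.98]
[ 1.48 56.12  0.48] 0.48
[ 1.45 56.13 13.48] 0.48
[0.2   0.2   0.2   0.2   0.201 0.201 0.201 0.201 0.201 0.201 0.201 0.201
 0.201 0.201 0.201] 6084
[[-0.019 -0.039 -0.084]
 [-0.01   0.043 -0.084]
 [-0.016  0.013 -0.084]
 [-0.013 -0.031 -0.084]
 [-0.019 -0.022 -0.083]
 [-0.021 -0.033 -0.083]
 [-0.015 -0.029 -0.083]
 [-0.01   0.036 -0.083]
 [-0.013 -0.011 -0.083]
 [-0.015 -0.033 -0.083]
 [-0.019 -0.034 -0.083]
 [-0.016  0.036 -0.083]]
```

Call:
move_arm([
  [[1.5, 56.1, 0.5, 0.5], [1.5, 56.1, 0.5, 0.5], [1.5, 56.1, 0.5, 0.5], [1.5, 56.1, 0.5, 0.5], [1.5, 56.1, 0.5, 0.5], [1.5, 56.1, 0.5, 0.5], [1.5, 56.1, 0.5, 0.5], [1.5, 56.1, 0.5, 0.5], [1.5, 56.1, 0.5, 0.5], [1.5, 56.1, 0.5, 0.5], [1.5, 56.1, 0.5, 0.5], [1.5, 56.1, 0.5, 0.5], [1.5, 56.1, 4.5, 0.5], [1.5, 56.1, 8.5, 0.5], [1.5, 56.1, 12.5, 0.5], [1.5, 56.1, 13.5, 0.5], [1.5, 56.1, 13.5, 0.5], [1.5, 56.1, 13.5, 0.5]],
], hand=7)

```text
time_s: 9.82
ee_pos: [0.5988, -0.3313, 0.1465]
ee_rot: [[0.998, -0.06, -0.005], [-0.06, -0.998, 0.003], [-0.005, -0.003, -1.0]]
wrist_force: [0.3, -0.6, 1.4]
finger_gap: 0.816
grasp_force: 0.0
```

```bash
python3 -c "
from h import *
go((.601,-.332,.15),(.601,-.332,.03),yaw=-3.4)
d=grab('scene','pics/s7.png');W=world(d);e=r.read_state()['ee_pos']
m=(np.linalg.norm(W[...,:2]-e[:2],axis=-1)<.06)&(W[...,2]>.085)&(W[...,2]<.25)
p=W[m];p=(p[np.argsort(p[:,2])]-e)
for s in(1,-1):
  q=p[p[:,1]*s>.02];print(len(q),(q[:10]*1000).round().tolist())
# seat
for n in('top','scene'):
  d=grab(n,'pics/seat_'+n+'.png');W=world(d);hsv=cv2.cvtColor(d['img'],cv2.COLOR_RGB2HSV)
  m=(hsv[...,0]>95)&(hsv[...,0]<130)&(hsv[...,1]>90)&(np.linalg.norm(W[...,:2]-O,axis=-1)<.07)&(W[...,2]>.044)&(W[...,2]<.065)
  (x,y),R=cv2.minEnclosingCircle(W[m][:,:2].astype(np.float32));print(n,'seat',x,y,R,np.median(W[m][:,2]),W[m].mean(0),m.sum())
a=cv2.imread('pics/s7.png')[90:190,220:340];b=cv2.imread('pics/seat_top.png')[190:270,210:290]
cv2.imwrite('pics/c6.png',np.hstack([cv2.resize(a,(480,400),interpolation=2),cv2.resize(b,(320,400),interpolation=2)]))
"
```

```text
t 9.82 pos [ 0.5988 -0.3313  0.1465] F [ 0.3 -0.6  1.4] gap 6.94 g 0.0 q [-0.51  0.5   1.54  0.    1.11  1.12]
[ 0.22  0.06 -0.35] -0.06
[ 0.28  0.09 11.65] -0.06
80 [[3.0, 43.0, 37.0], [7.0, 44.0, 39.0], [-4.0, 45.0, 40.0], [13.0, 35.0, 41.0], [13.0, 42.0, 42.0], [11.0, 45.0, 43.0], [11.0, 40.0, 43.0], [1.0, 49.0, 45.0], [9.0, 43.0, 45.0], [5.0, 48.0, 46.0]]
72 [[-7.0, -34.0, 36.0], [7.0, -36.0, 37.0], [-1.0, -36.0, 38.0], [-11.0, -33.0, 39.0], [3.0, -36.0, 40.0], [6.0, -31.0, 40.0], [-2.0, -31.0, 41.0], [-4.0, -34.0, 42.0], [-7.0, -32.0, 42.0], [10.0, -37.0, 42.0]]
top seat 0.5214391946792603 0.20351918041706085 0.03401251882314682 0.055094175049335725 [0.51956005 0.20314101 0.05469129] 83
scene seat 0.5114521980285645 0.18813157081604004 0.05062072351574898 0.05387594795192316 [0.50034018 0.19878839 0.05367009] 86
```

View pics/c6.png

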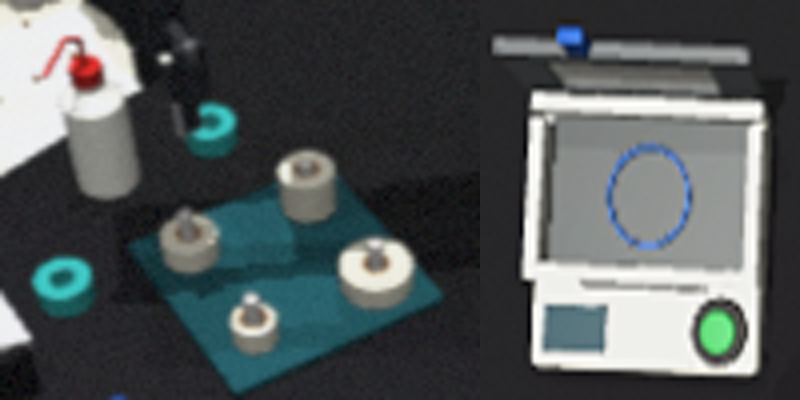

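The open fingertips show up 36 mm above the reported TCP z. About 9 mm of that is the pads' swing, so the reported z reads about 27 mm low; this also explains the missed tab. The seat at crop (650,197) reads (0.522, 0.204). I descend with that correction and check again.

Call:
move_arm([
  [[0.2, 0.1, 3, 0], [0.2, 0.1, 6, 0], [0.2, 0.1, 9, 0], [0.2, 0.1, 12, 0], [0.2, 0.1, 14, 0], [0.2, 0.1, 14.5, 0], [0.2, 0.1, 14.5, 0], [0.2, 0.1, 14.5, 0]],
])

```text
time_s: 10.63
ee_pos: [0.6041, -0.3339, 0.0064]
ee_rot: [[0.998, -0.059, 0.003], [-0.059, -0.998, -0.001], [0.003, 0.001, -1.0]]
wrist_force: [0.2, 0.9, 0.7]
finger_gap: 0.817
grasp_force: 0.0
```

```bash
cat > tip.py <<'E'
from h import *
go((.601,-.332,0),yaw=-3.4)
d=grab('scene','pics/s8.png');W=world(d);e=r.read_state()['ee_pos'];I=d['img'].astype(int)
q=W-e
m=(abs(q[...,0])<.02)&(abs(q[...,1])<.065)&(abs(q[...,1])>.026)&(W[...,2]>.02)&(W[...,2]<.12)
p=q[m];p=p[np.argsort(p[:,2])]
for s in(1,-1):
  k=p[p[:,1]*s>0];print(len(k),((k[:14]+[0,0,e[2]])*1000).round().astype(int).tolist())
E
python3 tip.py
```

```text
t 10.63 pos [ 0.6041 -0.3339  0.0064] F [0.2 0.9 0.7] gap 6.95 g 0.0 q [-0.51  0.66  1.61 -0.    0.87  1.12]
[-0.33 -0.17  0.64] -0.01
83 [[7, 27, 23], [11, 26, 25], [-6, 27, 26], [4, 39, 42], [-4, 41, 44], [11, 40, 52], [3, 47, 53], [12, 48, 54], [15, 47, 55], [2, 46, 56], [-1, 48, 56], [8, 49, 57], [16, 43, 57], [11, 48, 58]]
50 [[1, -36, 47], [-1, -33, 48], [7, -32, 48], [9, -44, 50], [-3, -35, 50], [0, -36, 51], [7, -32, 53], [10, -34, 53], [4, -36, 54], [-4, -36, 54], [-1, -37, 55], [2, -39, 55], [8, -36, 55], [11, -37, 61]]
```

Call:
move_arm([
  [[-0.2, -0.1, 0.6, 0], [-0.2, -0.1, 1.2, 0], [-0.2, -0.1, 1.8, 0], [-0.2, -0.1, 1.9, 0], [-0.2, -0.1, 1.9, 0], [-0.2, -0.1, 1.9, 0]],
])

```text
time_s: 11.18
ee_pos: [0.6005, -0.3322, -0.0151]
ee_rot: [[0.998, -0.06, -0.0], [-0.06, -0.998, 0.0], [-0.0, -0.0, -1.0]]
wrist_force: [0.2, 0.3, 0.8]
finger_gap: 0.816
grasp_force: 0.0
```

```bash
python3 tip.py
```

```text
t 11.18 pos [ 0.6005 -0.3322 -0.0151] F [0.2 0.3 0.8] gap 6.93 g 0.0 q [-0.51  0.68  1.62  0.    0.84  1.12]
[ 0.05 -0.02 -1.51] -0.04
98 [[14, 39, 26], [12, 42, 28], [10, 46, 30], [2, 47, 32], [12, 42, 33], [6, 47, 34], [15, 42, 35], [10, 47, 36], [14, 33, 36], [5, 46, 37], [-5, 43, 39], [0, 52, 39], [11, 43, 39], [3, 50, 39]]
45 [[10, -35, 27], [-4, -36, 28], [7, -31, 33], [10, -32, 34], [2, -32, 35], [8, -35, 35], [3, -36, 37], [6, -30, 39], [1, -31, 40], [10, -38, 40], [13, -33, 40], [3, -36, 42], [9, -40, 43], [0, -32, 44]]
```

The tips stand at about z 0.025 beside the roll. I grip.

Call:
move_arm([
  [[0, 0, 0, 0], [0, 0, 0, 0], [0, 0, 0, 0], [0, 0, 0, 0], [0, 0, 0, 0], [0, 0, 0, 0]],
], hand=4)

```text
time_s: 11.73
ee_pos: [0.601, -0.3325, -0.0141]
ee_rot: [[0.998, -0.06, 0.001], [-0.06, -0.998, -0.0], [0.001, 0.0, -1.0]]
wrist_force: [-0.4, -0.2, 4.6]
finger_gap: 0.588
grasp_force: 62.2
```

```bash
python3 -c "
from h import *
go((.601,-.332,0.09),(P(0,0,.13)))"
```

```text
t 11.73 pos [ 0.601  -0.3325 -0.0141] F [-0.4 -0.2  4.6] gap 5.0 g 62.2 q [-0.51  0.68  1.62 -0.    0.84  1.12]
[ 1.000e-02 -4.000e-02 -1.041e+01] -0.53
[-11.09 -53.12 -14.44] -0.53
```

Call:
move_arm([
  [[0, 0, -0.8, 0], [0, 0, -2, 0], [0, 0, -4, 0], [0, 0, -6, 0], [0, 0, -8, 0], [0, 0, -10, 0], [0, 0, -12, 0], [0, 0, -12, 0], [0, 0, -12, 0]],
])

```text
time_s: 12.48
ee_pos: [0.6016, -0.3328, 0.1072]
ee_rot: [[0.998, -0.06, 0.003], [-0.06, -0.998, -0.002], [0.003, 0.002, -1.0]]
wrist_force: [0.1, 0.4, -0.2]
finger_gap: 0.587
grasp_force: 62.2
```

```bash
cat > roll.py <<'E'
from h import *
s=r.read_state();e=s['ee_pos']
go(P(0,0,e[2]),P(0,0,.030))
for n in('scene','top'):
  d=grab(n,f'pics/r_{n}.png');W=world(d);hsv=cv2.cvtColor(d['img'],cv2.COLOR_RGB2HSV)
  q=W-e
  m=(np.hypot(q[...,0],q[...,1])<.035)&(q[...,2]>.015)&(q[...,2]<.07)&(hsv[...,1]<60)&(hsv[...,2]>110)
  p=q[m]
  if len(p)>5: print(n,len(p),'z',np.percentile(p[:,2],[2,10,50,90,98]).round(3),'x',p[:,0].min().round(3),p[:,0].max().round(3),'y',p[:,1].min().round(3),p[:,1].max().round(3))
E
python3 roll.py
```

```text
t 12.48 pos [ 0.6016 -0.3328  0.1072] F [ 0.1  0.4 -0.2] gap 4.99 g 62.2 q [-0.51  0.54  1.57 -0.    1.03  1.12]
[-11.16 -53.16  -0.12] -0.53
[-11.19 -53.17   7.61] -0.53
scene 67 z [0.03  0.035 0.051 0.054 0.06 ] x -0.001 0.026 y -0.022 0.029
top 21 z [0.047 0.047 0.049 0.052 0.053] x -0.023 -0.012 y 0.005 0.023
```

Call:
move_arm([
  [[-11.2, -53.2, 0, -0.5], [-11.2, -53.2, 0, -0.5], [-11.2, -53.2, 0, -0.5], [-11.2, -53.2, 0, -0.5], [-11.2, -53.2, 0, -0.5], [-11.2, -53.2, 0, -0.5], [-11.2, -53.2, 0, -0.5], [-11.2, -53.2, 0, -0.5], [-11.2, -53.2, 0, -0.5], [-11.2, -53.2, 0, -0.5], [-11.2, -53.2, 0, -0.5], [-11.2, -53.2, 0, -0.5], [-11.2, -53.2, 0, -0.5], [-11.2, -53.2, 0, -0.5], [-11.2, -53.2, 0, -0.5], [-11.2, -53.2, 0, -0.5], [-11.2, -53.2, 0, -0.5]],
])

```text
time_s: 14.0
ee_pos: [0.5203, 0.2042, 0.1044]
ee_rot: [[0.999, -0.052, -0.001], [-0.052, -0.999, -0.001], [-0.001, 0.001, -1.0]]
wrist_force: [-0.0, 0.9, 0.7]
finger_gap: 0.589
grasp_force: 62.4
```

```bash
python3 roll.py
```

```text
t 14.0 pos [0.5203 0.2042 0.1044] F [-0.   0.9  0.7] gap 5.01 g 62.4 q [ 0.37  0.36  1.86 -0.    0.92  1.99]
[ 0.17 -0.04 -0.  ] -0.08
[ 0.18 -0.04  7.44] -0.08
scene 139 z [0.03  0.038 0.051 0.054 0.055] x -0.013 0.027 y -0.023 0.027
```

Call:
move_arm([
  [[0, 0, 2, 0], [0, 0, 4, 0], [0, 0, 5.5, 0], [0, 0, 6.5, 0], [0, 0, 7.2, 0], [0, 0, 7.2, 0], [0, 0, 7.2, 0]],
])

```text
time_s: 14.68
ee_pos: [0.5209, 0.2052, 0.0332]
ee_rot: [[0.999, -0.052, -0.0], [-0.052, -0.999, -0.0], [-0.0, 0.0, -1.0]]
wrist_force: [0.0, 0.6, 0.2]
finger_gap: 0.587
grasp_force: 62.4
```

```bash
python3 roll.py
```

```text
t 14.68 pos [0.5209 0.2052 0.0332] F [0.  0.6 0.2] gap 4.99 g 62.4 q [ 0.37  0.47  1.9  -0.    0.78  2.  ]
[ 0.11  0.06 -0.  ] -0.07
[0.11 0.06 0.32] -0.07
scene 55 z [0.048 0.049 0.052 0.054 0.055] x -0.017 0.016 y -0.023 0.03
```

Call:
move_arm([
  [[0.1, 0.1, 0, 0], [0.1, 0.1, 0.3, 0], [0.1, 0.1, 0.6, 0], [0.1, 0.1, 0.8, 0], [0.1, 0.1, 0.9, 0], [0.1, 0.1, 0.9, 0], [0.1, 0.1, 0.9, 0]],
])

```text
time_s: 15.37
ee_pos: [0.5215, 0.2045, 0.0239]
ee_rot: [[0.999, -0.051, -0.0], [-0.051, -0.999, -0.0], [-0.0, 0.0, -1.0]]
wrist_force: [0.2, 0.8, -0.4]
finger_gap: 0.589
grasp_force: 62.6
```

Call:
move_arm([
  [[0, 0, 0.05, 0], [0, 0, 0.1, 0], [0, 0, 0.1, 0], [0, 0, 0.1, 0]],
])

```text
time_s: 15.7
ee_pos: [0.5216, 0.2045, 0.0239]
ee_rot: [[0.999, -0.051, -0.0], [-0.051, -0.999, 0.0], [-0.0, -0.0, -1.0]]
wrist_force: [-3.1, -1.1, 10.2]
finger_gap: 0.586
grasp_force: 65.7
```

Contact came at exactly the predicted floor height. I release and rise.

Call:
move_arm([
  [[0, 0, 0, 0], [0, 0, 0, 0], [0, 0, 0, 0], [0, 0, 0, 0], [0, 0, 0, 0], [0, 0, -2, 0], [0, 0, -5, 0], [0, 0, -9, 0], [0, 0, -13, 0], [0, 0, -17, 0], [-4, 0, -18, 0], [-8, 0, -18, 0], [-12, 0, -18, 0], [-14, 0, -18, 0], [-14, 0, -18, 0]],
], hand=7)

```text
time_s: 16.95
ee_pos: [0.3776, 0.211, 0.2029]
ee_rot: [[0.999, -0.05, -0.002], [-0.05, -0.999, -0.0], [-0.002, 0.001, -1.0]]
wrist_force: [0.9, -0.5, -0.8]
finger_gap: 0.82
grasp_force: 0.0
```

```bash
python3 -c "
from h import *
go(P(-.14,.03,.2))
d=grab('top','pics/t9.png');W=world(d);hsv=cv2.cvtColor(d['img'],cv2.COLOR_RGB2HSV)
m=(np.linalg.norm(W[...,:2]-O,axis=-1)<.036)&(W[...,2]>.068)&(W[...,2]<.085)
p=W[m];(x,y),R=cv2.minEnclosingCircle(p[:,:2].astype(np.float32));print(x,y,R,np.percentile(p[:,2],[5,50,95]),m.sum())
b=cv2.imread('pics/t9.png')[170:270,200:300];cv2.imwrite('pics/c9.png',cv2.resize(b,(500,500),interpolation=2))
"; python3 lid.py
```

```text
t 16.95 pos [0.3776 0.211  0.2029] F [ 0.9 -0.5 -0.8] gap 6.97 g 0.0 q [0.51 0.04 2.02 0.   1.08 2.13]
[ 0.46 -3.08  0.28] 0.04
0.5194694399833679 0.20525966584682465 0.026051100343465805 [0.07101927 0.07494913 0.07924696] 182
t 17.0 pos [0.3801 0.2116 0.2033] F [ 0.1 -0.4  0.1] gap 7.0 g 0.0 q [0.5  0.05 2.01 0.   1.08 2.12]
top 572 [1.55 1.63 1.65 1.67 1.69]
scene 908 [1.71 1.74 1.76 1.84 2.04]
```

View pics/c9.png

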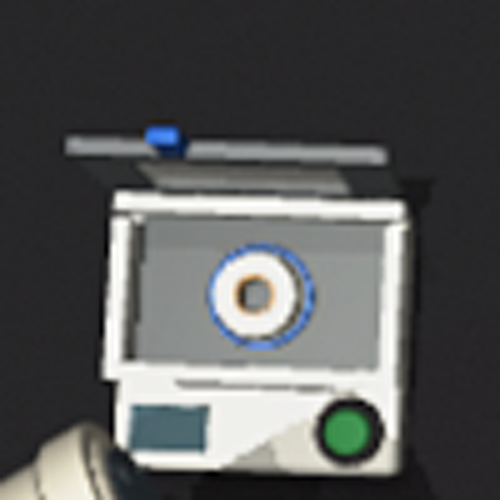

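The top crop shows the roll centred inside the blue ring at crop (258,295), with its top at 75 mm, so it lies flat; the lid still stands. Next I regrip the tab from above.

```bash
python3 -c "
from h import *
go((.615,.2288,.30),(.615,.2288,.194))"
```

```text
t 17.1 pos [0.3825 0.2119 0.2035] F [-0.3 -0.1  0.4] gap 6.98 g 0.0 q [ 0.5   0.05  2.01 -0.    1.08  2.12]
[23.15 -2.87 -9.62] -0.0
[23.14 -2.86  0.98] -0.0
```

Call:
move_arm([
  [[0, 0, -4, 0], [0, 0, -8, 0], [0, 0, -9.7, 0], [4, -0.3, -9.7, 0], [8, -0.6, -9.7, 0], [12, -1, -9.7, 0], [16, -1.5, -9.7, 0], [20, -2, -9.7, 0], [23.4, -2.9, -9.7, 0], [23.4, -2.9, -9.7, 0], [23.4, -2.9, -9.7, 0]],
], hand=4)

```text
time_s: 18.02
ee_pos: [0.6192, 0.2281, 0.298]
ee_rot: [[0.999, -0.053, -0.002], [-0.053, -0.999, -0.001], [-0.002, 0.001, -1.0]]
wrist_force: [-0.2, -0.6, -0.2]
finger_gap: 0.473
grasp_force: 0.0
```

```bash
python3 -c "
from h import *
go((.615,.2288,.194))"
```

```text
t 18.02 pos [0.6192 0.2281 0.298 ] F [-0.2 -0.6 -0.2] gap 4.02 g 0.0 q [ 0.35  0.34  1.44 -0.    1.37  1.97]
[-0.4  -0.06 10.4 ] -0.12
```

Call:
move_arm([
  [[-0.2, 0, 2, 0], [-0.2, 0, 5, 0], [-0.2, 0, 8, 0], [-0.2, 0, 10, 0], [-0.2, 0, 10.4, 0], [-0.2, 0, 10.4, 0], [-0.2, 0, 10.4, 0]],
])

```text
time_s: 18.6
ee_pos: [0.6155, 0.2289, 0.1974]
ee_rot: [[0.999, -0.051, 0.001], [-0.051, -0.999, 0.0], [0.001, -0.001, -1.0]]
wrist_force: [0.6, -0.1, 0.4]
finger_gap: 0.47
grasp_force: 0.0
```

Call:
move_arm([
  [[0, 0, 0, 0], [0, 0, 0, 0], [0, 0, 0, 0], [0, 0, 0, 0], [0, 0, 0, 0], [0, 0, 0, 0]],
], hand=0.8)

```text
time_s: 19.1
ee_pos: [0.6153, 0.2288, 0.1965]
ee_rot: [[0.999, -0.051, 0.001], [-0.051, -0.999, 0.0], [0.001, -0.0, -1.0]]
wrist_force: [2.2, 0.4, 0.8]
finger_gap: 0.093
grasp_force: 0.6
```

```bash
python3 lid.py
```

```text
t 19.1 pos [0.6153 0.2288 0.1965] F [2.2 0.4 0.8] gap 0.79 g 0.6 q [ 0.35  0.4   1.57 -0.    1.17  1.98]
top 363 [1.55 1.62 1.64 1.66 1.67]
scene 881 [1.7  1.73 1.75 1.84 2.04]
```

Call:
move_arm([
  [[0, 0, 0, 0], [0, 0, 0, 0], [0, 0, 0, 0], [0, 0, 0, 0], [0, 0, 0.6, 0], [0, 0, 1.2, 0], [0, 0, 1.2, 0], [0, 0, 1.2, 0]],
], hand=4)

```text
time_s: 19.87
ee_pos: [0.6145, 0.2285, 0.1832]
ee_rot: [[0.999, -0.051, -0.001], [-0.051, -0.999, -0.001], [-0.001, 0.001, -1.0]]
wrist_force: [0.3, -0.2, 0.5]
finger_gap: 0.47
grasp_force: 0.0
```

Call:
move_arm([
  [[0, 0, 0, 0], [0, 0, 0, 0], [0, 0, 0, 0], [0, 0, 0, 0], [0, 0, 0, 0], [0, 0, 0, 0]],
], hand=0.8)

```text
time_s: 20.37
ee_pos: [0.6151, 0.2288, 0.1842]
ee_rot: [[0.999, -0.051, 0.0], [-0.051, -0.999, 0.0], [0.0, -0.0, -1.0]]
wrist_force: [-1.2, 0.5, 0.5]
finger_gap: 0.093
grasp_force: 0.2
```

```bash
python3 lid.py; python3 -c "
import numpy as np
f=lambda th,R=.139:np.array([-R*np.cos(th)+.005*np.sin(th),R*np.sin(th)+.005*np.cos(th)])
for th in np.arange(1.68,-.05,-.12): print(round(th,2),((f(th)-f(1.68))*[100,-100]).round(1).tolist())"
```

```text
t 20.37 pos [0.6151 0.2288 0.1842] F [-1.2  0.5  0.5] gap 0.79 g 0.2 q [ 0.35  0.42  1.58 -0.    1.15  1.98]
top 351 [1.56 1.62 1.64 1.65 1.67]
scene 832 [1.71 1.73 1.76 1.85 2.07]
1.68 [0.0, -0.0]
1.56 [-1.7, -0.1]
1.44 [-3.3, -0.1]
1.32 [-5.0, 0.2]
1.2 [-6.6, 0.6]
1.08 [-8.1, 1.3]
0.96 [-9.6, 2.1]
0.84 [-10.9, 3.1]
0.72 [-12.1, 4.2]
0.6 [-13.2, 5.5]
0.48 [-14.1, 6.9]
0.36 [-14.8, 8.4]
0.24 [-15.4, 10.0]
0.12 [-15.8, 11.6]
0.0 [-15.9, 13.3]
```

The fingers are behind the tab: the tool's local x is 93 mm, while the tab's back face is at 81 mm. That suits pushing, so I push the lid shut along its arc with shut fingers.

```bash
cat > arc.py <<'E'
from h import *
s=r.read_state();R=s['ee_rot'];go()
for th in np.arange(1.6,-.03,-.1):
    c=P(.071-.130*np.cos(th)+.010*np.sin(th),.03,.0845+.130*np.sin(th)+.010*np.cos(th)-.027)
    print(round(th,2),(R.T@(c-s['ee_pos'])*100).round(1).tolist())
E
python3 arc.py
```

```text
t 20.47 pos [0.6151 0.2288 0.1842] F [ 0.1 -0.   1.3] gap 0.81 g 0.2 q [0.35 0.42 1.58 0.   1.15 1.98]
1.6 [-0.7, -0.1, -0.3]
1.5 [-2.0, -0.1, -0.4]
1.4 [-3.3, -0.1, -0.3]
1.3 [-4.6, -0.1, -0.1]
1.2 [-5.9, -0.1, 0.2]
1.1 [-7.1, -0.1, 0.6]
1.0 [-8.3, -0.1, 1.2]
0.9 [-9.4, -0.1, 1.9]
0.8 [-10.4, -0.1, 2.6]
0.7 [-11.4, -0.1, 3.5]
0.6 [-12.2, -0.1, 4.5]
0.5 [-13.0, -0.1, 5.6]
0.4 [-13.7, -0.1, 6.7]
0.3 [-14.2, -0.1, 7.9]
0.2 [-14.6, -0.1, 9.1]
0.1 [-14.9, -0.1, 10.4]
-0.0 [-15.1, -0.1, 11.7]
```

Call:
move_arm([
  [[-0.7, 0, -0.3, 0], [-2, 0, -0.4, 0], [-3.3, 0, -0.3, 0], [-4.6, 0, -0.1, 0], [-5.9, 0, 0.2, 0], [-7.1, 0, 0.6, 0], [-8.3, 0, 1.2, 0], [-8.3, 0, 1.2, 0]],
], hand=0)

```text
time_s: 21.13
ee_pos: [0.5293, 0.2327, 0.1714]
ee_rot: [[0.999, -0.051, -0.002], [-0.051, -0.999, -0.001], [-0.002, 0.001, -1.0]]
wrist_force: [-0.2, -0.5, -0.7]
finger_gap: -0.003
grasp_force: 0.0
```

```bash
python3 lid.py;python3 arc.py | tail -11
```

```text
t 21.13 pos [0.5293 0.2327 0.1714] F [-0.2 -0.5 -0.7] gap -0.02 g 0.0 q [0.41 0.31 1.76 0.   1.07 2.03]
top 706 [1.03 1.05 1.07 1.16 1.39]
scene 2036 [1.07 1.08 1.11 1.21 1.55]
1.0 [0.1, -0.1, 0.0]
0.9 [-1.0, -0.1, 0.7]
0.8 [-2.1, -0.1, 1.5]
0.7 [-3.0, -0.1, 2.4]
0.6 [-3.9, -0.1, 3.3]
0.5 [-4.7, -0.1, 4.4]
0.4 [-5.3, -0.1, 5.5]
0.3 [-5.9, -0.1, 6.7]
0.2 [-6.3, -0.1, 7.9]
0.1 [-6.6, -0.1, 9.2]
-0.0 [-6.7, -0.1, 10.5]
```

The lid follows and is at about 1.0 rad. I carry on.

Call:
move_arm([
  [[-1, 0, 0.7, 0], [-2.1, 0, 1.5, 0], [-3, 0, 2.4, 0], [-3.9, 0, 3.3, 0], [-4.7, 0, 4.4, 0], [-5.3, 0, 5.5, 0], [-5.9, 0, 6.7, 0], [-6.3, 0, 7.9, 0], [-6.5, 0, 9, 0], [-6.5, 0, 9.8, 0], [-6.5, 0, 10.2, 0], [-6.5, 0, 10.2, 0]],
])

```text
time_s: 22.23
ee_pos: [0.467, 0.2361, 0.0691]
ee_rot: [[0.999, -0.051, -0.001], [-0.051, -0.999, -0.001], [-0.001, 0.001, -1.0]]
wrist_force: [-0.6, -0.2, -0.6]
finger_gap: 0.003
grasp_force: 0.0
```

```bash
python3 lid.py
```

```text
t 22.23 pos [0.467  0.2361 0.0691] F [-0.6 -0.2 -0.6] gap 0.03 g 0.0 q [ 0.47  0.37  1.96 -0.    0.82  2.09]
top 1179 [0.09 0.12 0.17 0.37 0.69]
scene 1695 [0.1  0.12 0.16 0.39 0.75]
```

Call:
move_arm([
  [[0, 0, 0.2, 0], [0, 0, 0.3, 0], [0, 0, 0.4, 0], [0, 0, 0.4, 0]],
])

```text
time_s: 22.67
ee_pos: [0.4674, 0.2364, 0.0662]
ee_rot: [[0.999, -0.051, 0.001], [-0.051, -0.999, 0.0], [0.0, -0.0, -1.0]]
wrist_force: [-0.2, -0.0, 0.3]
finger_gap: -0.002
grasp_force: 0.2
```

Call:
move_arm([
  [[0, 0, 0.15, 0], [0, 0, 0.3, 0], [0, 0, 0.3, 0], [0, 0, 0.3, 0]],
])

```text
time_s: 23.0
ee_pos: [0.4672, 0.2364, 0.0633]
ee_rot: [[0.999, -0.051, 0.0], [-0.051, -0.999, 0.0], [0.0, -0.0, -1.0]]
wrist_force: [-1.3, 0.7, 3.6]
finger_gap: 0.003
grasp_force: 2.1
```

Call:
move_arm([
  [[0, 0, 0.1, 0], [0, 0, 0.2, 0], [0, 0, 0.2, 0]],
])

```text
time_s: 23.25
ee_pos: [0.4673, 0.2365, 0.0628]
ee_rot: [[0.999, -0.051, 0.0], [-0.051, -0.999, 0.0], [0.0, -0.0, -1.0]]
wrist_force: [-7.0, -2.4, 24.7]
finger_gap: 0.002
grasp_force: 12.3
```

```bash
cat > lp.py <<'E'
from h import *
go()
for n in("top","scene"):
    d=grab(n,f'pics/z_{n}.png');W=world(d);L=(W[...,:2]-O)@np.array([[np.cos(A),-np.sin(A)],[np.sin(A),np.cos(A)]])
    m=(abs(L[...,1])<.08)&(L[...,0]>-.05)&(L[...,0]<.05)&(W[...,2]>.08)&(W[...,2]<.11)
    x,z=L[m][:,0],W[m][:,2];k=np.polyfit(x,z,1);g=abs(z-np.polyval(k,x))<.006;k=np.polyfit(x[g],z[g],1);print(n,m.sum(),k.round(4))
E
python3 lp.py
```

```text
t 23.25 pos [0.4673 0.2365 0.0628] F [-7.  -2.4 24.7] gap 0.02 g 12.3 q [0.47 0.38 1.96 0.   0.8  2.09]
top 1303 [0.0113 0.0903]
scene 1599 [0.0003 0.0907]
```

The lid is shut flat: slope 0, and firm at 25 N. Now the button.

Call:
move_arm([
  [[0, 0, -3, 0], [0, 0, -6, 0], [0, 0, -6, 0]],
])

```text
time_s: 23.6
ee_pos: [0.47, 0.2377, 0.1257]
ee_rot: [[0.999, -0.051, 0.006], [-0.051, -0.999, 0.003], [0.006, -0.003, -1.0]]
wrist_force: [2.1, 1.0, 0.6]
finger_gap: -0.0
grasp_force: 0.0
```

```bash
python3 lp.py; python3 -c "
from h import *
go((.4345,.1487,.12),(.4345,.1487,.045))"
```

```text
t 23.6 pos [0.47   0.2377 0.1257] F [2.1 1.  0.6] gap -0.0 g 0.0 q [ 0.47  0.29  1.92 -0.    0.93  2.09]
top 1429 [0.0062 0.0903]
scene 1581 [0.0027 0.091 ]
t 23.7 pos [0.4679 0.2367 0.122 ] F [ 0.2 -0.4 -0.1] gap -0.01 g 0.0 q [ 0.47  0.29  1.92 -0.    0.93  2.09]
[-2.89  8.96  0.18] -0.03
[-2.91  8.96  7.68] -0.03
```

Call:
move_arm([
  [[-1.5, 4, 0, 0], [-2.9, 8, 0, 0], [-2.9, 9, 0, 0], [-2.9, 9, 2, 0], [-2.9, 9, 4.5, 0], [-2.9, 9, 6.5, 0], [-2.9, 9, 7.6, 0], [-2.9, 9, 7.6, 0], [-2.9, 9, 7.6, 0]],
])

```text
time_s: 24.45
ee_pos: [0.4325, 0.1475, 0.044]
ee_rot: [[0.999, -0.051, -0.003], [-0.051, -0.999, -0.001], [-0.003, 0.001, -1.0]]
wrist_force: [-0.1, -0.3, 0.6]
finger_gap: -0.0
grasp_force: 0.0
```

Call:
move_arm([
  [[0, 0, 0.2, 0], [0, 0, 0.4, 0], [0, 0, 0.6, 0], [0, 0, 0.6, 0], [0, 0, 0.6, 0]],
])

```text
time_s: 24.87
ee_pos: [0.4342, 0.1481, 0.0395]
ee_rot: [[0.999, -0.051, 0.001], [-0.051, -0.999, 0.0], [0.001, -0.0, -1.0]]
wrist_force: [0.3, -0.1, 2.6]
finger_gap: 0.0
grasp_force: 1.0
```

Call:
move_arm([
  [[0, 0, 0.2, 0], [0, 0, 0.4, 0], [0, 0, 0.6, 0], [0, 0, 0.7, 0], [0, 0, 0.7, 0], [0, 0, 0.7, 0]],
])

```text
time_s: 25.37
ee_pos: [0.4343, 0.1482, 0.0342]
ee_rot: [[0.999, -0.051, 0.001], [-0.051, -0.999, 0.0], [0.001, -0.001, -1.0]]
wrist_force: [-9.6, -1.9, 40.1]
finger_gap: -0.005
grasp_force: 20.2
```

The button has bottomed: 40 N at the wrist, well past the 5 N spring. I retreat.

Call:
move_arm([
  [[0, 0, -2, 0], [0, 0, -6, 0], [0, 0, -10, 0], [-3, 4, -14, 0], [-6, 8, -16, 0], [-8, 12, -16, 0], [-8, 16, -16, 0], [-8, 20, -16, 0], [-8, 24, -16, 0], [-8, 24, -16, 0], [-8, 24, -16, 0]],
])

```text
time_s: 26.28
ee_pos: [0.3407, -0.0914, 0.1922]
ee_rot: [[0.998, -0.055, 0.0], [-0.055, -0.998, -0.002], [0.0, 0.002, -1.0]]
wrist_force: [0.7, 0.2, -0.0]
finger_gap: 0.002
grasp_force: 0.0
```

```bash
python3 lp.py; python3 -c "
import cv2,numpy as np
a=cv2.imread('pics/z_top.png')[80:275,210:500]; b=cv2.imread('pics/z_scene.png')[90:290,200:440]
cv2.imwrite('pics/fin.png',np.vstack([cv2.resize(a,None,fx=1.5,fy=1.5),cv2.resize(b,(435,300))]))"
```

```text
t 26.28 pos [ 0.3407 -0.0914  0.1922] F [ 0.7  0.2 -0. ] gap 0.01 g 0.0 q [-0.26 -0.09  2.17 -0.    1.06  1.36]
top 1676 [0.0028 0.0904]
scene 1588 [0.0004 0.0909]
```

View pics/fin.png

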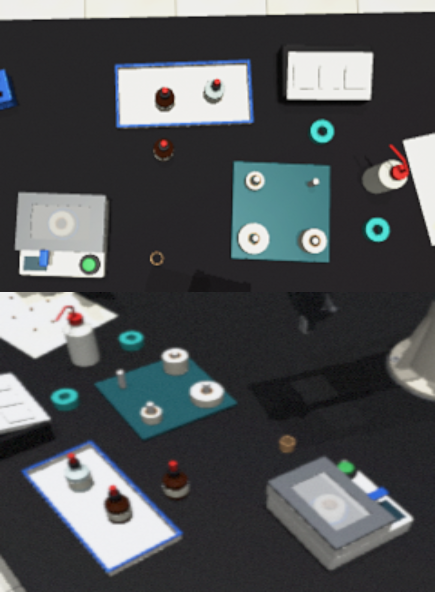

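The final picture shows the lid shut over the roll at (62,223) and the other three rolls on their posts. The core, bottles and rings look where they were, and the arm is clear. I hand the job in.

```bash
python3 -c "
from rig import r
print(r.finish_job())"
```

```text
the job is handed in; nothing more can be done
None
```

I handed the job in at about 26 s: roll_c is flat in the blue seat, the lid is fully shut, the green feed button was then pressed all the way down, and the other three rolls and the loose things look undisturbed; pressing the button peaked at 40 N on the fingertips.

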